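# Hitch the wooden trailer to the truck

## Task

Hitch the wooden trailer to the truck: lift the trailer by its steel coupler, set the socket over the brass ball and press it down past the spring until it bears firmly home with 1 to 2 kg of push, the lever still up. Then let go, push the yellow latch lever all the way down and leave the trailer standing coupled on its wheels. Never bear on the hitch with more than 3 kg, do not tip the trailer over, and leave the other things on the bench where they are.

Things in the scene. Friction and masses are not known exactly. Their poses are not given: they have to be found in the camera images.
- truck: wooden truck, 350 mm long, fixed on a plywood cradle. Origin: on the bench straight below the tow ball; x forward to the cab, z up. Tow ball: brass, 28 mm diameter, on a 12 mm neck; its centre is 50 to 70 mm above the bench: the height differs from truck to truck, is not reported and must be found by feel or sight. The truck's bed, 104 mm high, begins 51 mm ahead of the ball
- ball_bracket (a point): point on the truck, 45 mm ahead of the ball's axis, 60 mm above the bench. Here begins the upright steel back plate; the ball's bracket is bolted to it at any of many heights. The bracket is 26 mm wide, 6 mm thick, and its top lies 26 mm below the ball's centre. Axes as the truck's
- trailer: loose wooden trailer, 0.6 to 1.1 kg. Origin: centre of its socket, where the ball's centre is when home; x forward along the tongue, y left, z up. It starts level, origin 48 mm above the bench, on 64 mm wheels (axle 240 mm behind, 16 mm below the origin) and a prop leg 110 mm behind; lifted by the coupler it pivots on its wheels. Box walls begin 145 mm behind, 42 mm above the origin at the top
- coupler_grip (a point): on the trailer, 8 mm above its origin: middle of the steel coupler's two flat cheeks, 42 mm over their outsides, 28 mm long, reaching from 12 mm below to 26 mm above the trailer's origin, to be gripped from above. The plunger boss reaches 35 mm ahead of the origin. Axes as the trailer's
- socket_mouth (a point): on the trailer, 18 mm below its origin: centre of the socket's flared mouth, 42 mm wide inside, narrowing to a 30 mm bore 12 mm below the origin. A sprung plunger in the bore touches the ball some 18 mm before home, takes about 3 to 10 N to push past, then snaps under the ball and pulls the socket on with about as much; home is a hard stop
- socket_crown: steel roof of the socket, a 34 mm disc fixed in the trailer's coupler; origin: centre of its underside, 14 mm above the trailer's origin, where the top of the ball bears when home. Axes as the trailer's
- latch (a joint): latch lever angle, rad: 0 to 0.1 at the start (up), 0.70 fully down at its stop (latched). It turns on a cross pin 31 mm behind, 8 mm above the trailer's origin; its arm points back. Stiff, about 3 N at the pad; stays where it is left. Its jaw swings forward under the ball and jams on it, at about 0.5, while the ball is not home
- latch_pad (a point): middle of the upper face of the lever's yellow thumb pad (20 x 24 mm), 46 mm from the pin. Lever up: 62 mm behind and 43 mm above the trailer's origin; lever down: 77 mm behind, 14.5 mm above. The tongue below is 26 mm wide, its top 3 mm above the trailer's origin
- glue_bottle: yellow glue bottle, 48 mm diameter, 130 mm high, standing; origin: centre of its base
- spare_wheel0: wooden wheel lying flat, 64 mm diameter, 16 mm thick; origin: centre of its underside
- spare_wheel1: wooden wheel lying flat, 64 mm diameter, 16 mm thick; origin: centre of its underside
- mallet: mallet with a wooden handle, 260 mm long, lying; origin: underside, x along the handle
- wooden_car: small wooden car on four wheels, 120 mm long, 62 mm high; origin: on the bench below its middle
- peg_jar: glass jar with a lid, 52 mm diameter, 70 mm high, standing; origin: centre of its base

How it is judged (in metres and radians):
On the way, in this order (a step that is already met when the one before it is completed fails the run):
1. the socket is pressed home on the ball (at least 8 N between its crown and the ball) with the latch lever still up (contact force between socket_crown and truck above 8 N and value of joint latch below 0.3 rad and contact force between the fingers and trailer above 1 N), for 0.3 s.
2. the latch lever is pushed down with the ball in the socket (value of joint latch above 0.62 rad and horizontal distance between trailer and truck below 0.006 m), for 0.1 s.
At the end, for the whole second after the job is handed in: The ball is home in the socket (socket within 6 mm of the ball's axis and its crown resting on the ball), the latch lever is down (at least 0.62 of 0.70 rad), and the trailer stands still on its wheels, within 0.15 rad of level (all of step 2 and contact force between socket_crown and truck above 0.05 N and angle between trailer's own z axis and vertical below 0.15 rad and linear speed of trailer below 0.02 m/s); the robot touches nothing.
It fails at once if the socket's crown borne down on the ball with more than 30 N (contact force between socket_crown and truck above 30 N).
It fails at once if trailer and truck forced against each other with more than 55 N, all their contacts summed (contact force between trailer and truck above 55 N).
It fails at once if the trailer tipped by more than 0.5 rad (angle between trailer's own z axis and vertical above 0.5 rad).
It fails at once if another thing on the bench moved by more than 30 mm (distance of any of glue_bottle, spare_wheel0, spare_wheel1, mallet, wooden_car, peg_jar from where it was at the start of the episode above 0.03 m).
It also fails if it takes over 72 s, if anything falls off the work surface, if the arm or the gripper's body presses on something with over 40 N, if the wrist force passes 120 N, or if a joint passes its speed limit or range.

## Robot

A 6-joint arm with a two-finger parallel gripper is mounted at the origin on the work surface. World frame = base frame: x ahead of the robot, y to its left, z up, the work surface at z = 0. Lengths are in mm, angles in degrees, forces in N, time in s.
With the tool pointing down it reaches from about 325 to 925 mm from the base axis. Payload 3.1 kg.
Tool frame: the origin (TCP) lies at the very end of the fingers, on their centre line; the grasp point (between the pads) lies grasp_offset behind it (grasp_offset is the distance from the TCP to the grasp point, in mm); z points along the fingers, x is the direction in which the jaws open and shut, and the axes are right-handed (so a half turn about z gives the same grasp; the last joint's range is limited). The gripper opens to 85 mm and grips with 20 to 120 N. Pads are 22 mm wide; open, the fingers measure 114 mm over their backs; the gripper's body (76 mm by 85 mm) begins 54 mm behind the grasp point. The pads swing forward as they close: fully open they stand 13 mm farther back than shut.
Start: joints at [-71.517, 12.427, 92.441, -0, 75.132, -6.429], TCP at [263.29, -566.849, 231.3] pointing down, gripper open.
Joint ranges: [-157.48, 157.48], [-44.54, 120.13], [17.64, 146.25], [-64.5, 244.5], [7.68, 150.69], [-147.95, 147.95]. Speed limits (degrees/s): [159.86, 159.86, 180, 180, 180, 180].

## Interface

Orientations are given as [roll, pitch, yaw] about the fixed x, y, z axes, in that order (R = Rz(yaw) Ry(pitch) Rx(roll)).
In Python, from station import * gives the robot as it stands. Calls block until the motion is done:
- goto(position, orientation): joint-space move of the TCP to a pose.
- move_l(position, attitude=None, speed=150): straight line of the TCP; attitude=None keeps the orientation; speed is the mean speed in mm/s.
- move_j(angles): joint-space move.
- grip(opening, squeeze=None): finger opening in mm; squeeze is the grip in N (None keeps the last); returns when the fingers have stopped.
- wait(seconds).
- solve_ik(position, orientation): joint angles nearest the present ones, or None.
- get_obs(): the state.
- get_image(name): name is "side" or "top" or "wrist"; returns the picture (480x640x3 uint8, red, green, blue); there is no depth.
- get_calibration(name): a dict with "fx", "fy", "cx", "cy" (pixels), "R" (3x3) and "t" (3): a world point X has camera coordinates R X + t; the wrist camera has in their place "mount" (4x4, takes a point from camera to tool coordinates, whose origin is the TCP and whose axes are the tool frame's). Camera axes: x right, y down, z forward; pixel columns grow to the right and rows downward; lengths in mm; the calibration is good to about 2 mm. A picture is of the moment at which its call begins: read the wrist's pose just before it. get_calibration takes no time and is no camera call.
A pose or a line that the arm cannot do raises Unreachable and nothing moves.
- sign_off(): hands the job in, once; it reports no verdict.
Trained networks look in the newest picture that a camera, given by its name, has taken for a name from the list of things; names that differ only in an ending like _2 or _b are one class to them, and where a whole thing is asked for, a point or a joint stands for the part that bears it (a point fixed in the world has none). Each returns a list of dicts, best first, with "score" (0 to 1); they miss things now and then, are a little off and sometimes report something else, mostly with a low value. They report only what shows in the picture. A call takes as long as a camera call.
- spot_in(name, camera): "extent" ([centre column, centre row, width, height] in pixels, round what is visible of it).
- regions_of(name, camera): "region" (480x640 bool, what is visible of it) and "extent" ([centre column, centre row, width, height] in pixels, round what is visible of it).
The state is a dict: "t": time; "joint_pos": joint angles; "qvel": joint speeds; "effort": joint torques, N m; "tcp_pos": TCP position; "ee_rot": TCP orientation; "wrist_force": force on the tool from outside, world axes, zero at the start; "moment": the same for the moment, N m; "grip_width": finger opening in mm.
Only numpy, scipy, OpenCV 4.12 (cv2) and the standard library are available. Lean on these libraries where they do the work, as an engineer would, in place of code of your own. Each camera call takes 0.05 s, during which the arm holds its last target.

## Working session

There is one attempt and no reset: what is moved stays moved. The work goes in short steps, each a Python script; the robot and the scene stay as the last script left them, time stands still between calls to the robot, and variables do not carry over. Pictures are saved under pics/ and viewed, and the job is handed in when it is done.

```bash
ls; mkdir -p pics
python3 - <<'E'
from station import *
import cv2
o=get_obs(); print(o)
for n in ["side","top","wrist"]:
    im=get_image(n); cv2.imwrite(f"pics/{n}0.png",im[:,:,::-1]); c=get_calibration(n); print(n,c)
E
```

```text
pics
{'t': 0.0, 'joint_pos': array([-7.15160409e+01,  1.24779873e+01,  9.25291831e+01, -2.32894896e-03,
        7.51307476e+01, -6.43005629e+00]), 'qvel': array([ 0.10262272,  0.02113581, -0.00202285,  0.003606  , -0.03298154,
        0.02620934]), 'effort': array([ 2.42337355e-04, -3.96848273e+01, -3.03852260e+01, -1.89783887e-04,
        9.71590576e-03, -6.76026701e-06]), 'tcp_pos': array([ 263.02048704, -566.06217406,  229.94852517]), 'ee_rot': array([-1.79986790e+02,  1.37302392e-01, -6.50853684e+01]), 'wrist_force': array([ 0.09502847, -0.54180996,  0.03592802]), 'moment': array([-0.02703501,  0.00252771,  0.01877675]), 'grip_width': 85.55334812433313}
side {'fx': 490.3911325820676, 'fy': 490.3911325820676, 'cx': 313.1202537336541, 'cy': 235.20526335198898, 'R': array([[-8.56470135e-01, -5.16196115e-01,  6.92093136e-04],
       [-3.80157406e-01,  6.29847226e-01, -6.77327703e-01],
       [ 3.49198016e-01, -5.80374054e-01, -7.35681115e-01]]), 't': array([500.76557432, 228.72139144, 918.99921345])}
top {'fx': 601.7615547487619, 'fy': 601.7615547487619, 'cx': 329.1425143571482, 'cy': 239.311697797592, 'R': array([[-0.00273389, -0.99998361,  0.00502966],
       [-0.99426439,  0.00218044, -0.10692785],
       [ 0.10691513, -0.00529314, -0.99425406]]), 't': array([  99.36838583,  546.54904965, 1183.27337627])}
wrist {'fx': 378.3241166390356, 'fy': 378.3241166390356, 'cx': 322.4103899697535, 'cy': 241.18168041466353, 'mount': array([[ 9.99999706e-01,  7.64250873e-04,  6.40882253e-05,
         9.52239670e-01],
       [-7.52987103e-04,  9.62517738e-01,  2.71217693e-01,
        -6.88860847e+01],
       [ 1.45592305e-04, -2.71217661e-01,  9.62518031e-01,
        -1.43588532e+02],
       [ 0.00000000e+00,  0.00000000e+00,  0.00000000e+00,
         1.00000000e+00]])}
```

View pics/side0.png

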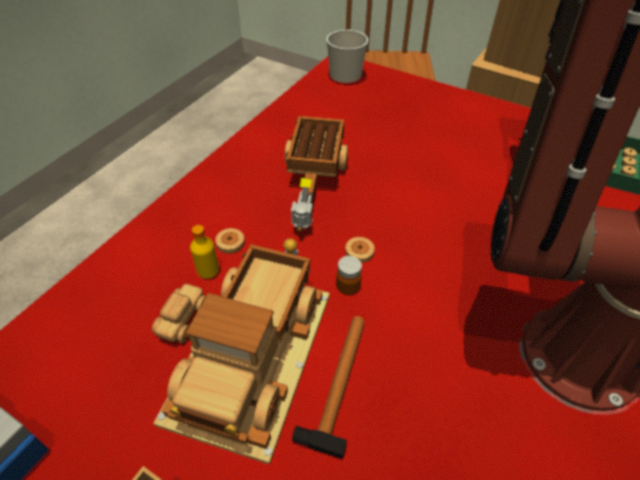

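View pics/top0.png

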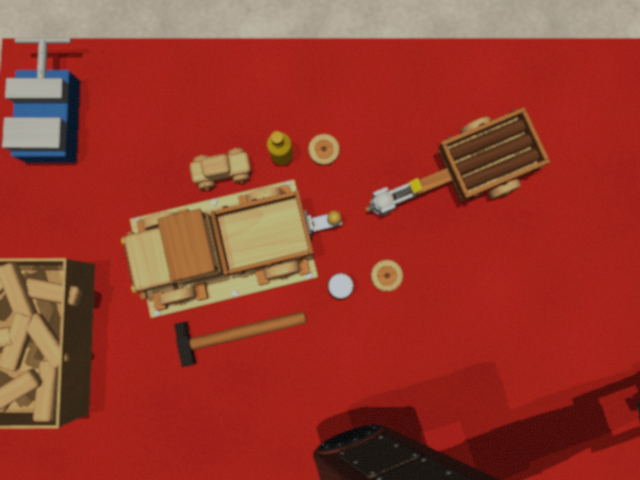

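View pics/wrist0.png

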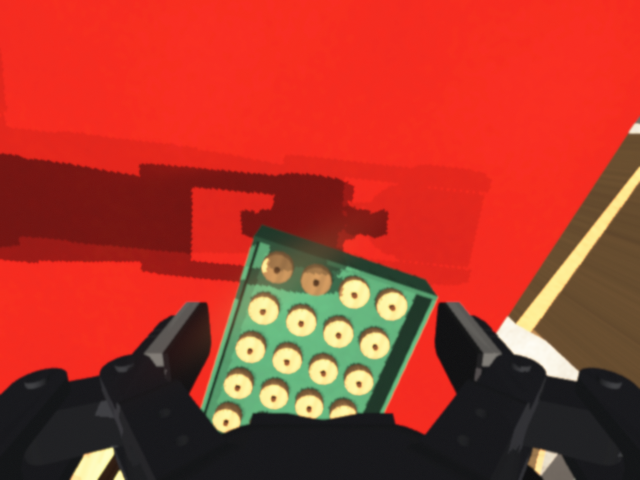

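The side and top views both show the trailer's coupler (top ~383,201), the ball (top ~334,217; side ~290,244) and the yellow pad (top ~416,186). The trailer's axis already points nearly at the ball. Next I'll get coarse positions from the networks and triangulation.

```bash
cat > h.py <<'E'
from station import *
import numpy as np, cv2
from scipy.spatial.transform import Rotation as Ro
def cam(name,obs=None):
    c=get_calibration(name)
    if name!="wrist": R,t=np.array(c["R"]),np.array(c["t"])
    else:
        o=obs or get_obs(); M=np.array(c["mount"])
        Rt=Ro.from_euler("xyz",o["ee_rot"],degrees=True).as_matrix()
        Rcw=Rt@M[:3,:3]; tc=Rt@M[:3,3]+o["tcp_pos"]
        R=Rcw.T; t=-R@tc
    K=np.array([[c["fx"],0,c["cx"]],[0,c["fy"],c["cy"]],[0,0,1]])
    return K,R,t
def ray(C,uv):
    K,R,t=C; d=R.T@np.linalg.inv(K)@np.array([uv[0],uv[1],1.]); return -R.T@t,d/np.linalg.norm(d)
def onz(C,uv,z):
    o,d=ray(C,uv); return o+d*(z-o[2])/d[2]
def tri(L):
    A=np.zeros((3,3));b=np.zeros(3)
    for C,uv in L:
        o,d=ray(C,uv);P=np.eye(3)-np.outer(d,d);A+=P;b+=P@o
    X=np.linalg.solve(A,b); return X,[round(float(np.linalg.norm((np.eye(3)-np.outer(ray(C,uv)[1],ray(C,uv)[1]))@(X-ray(C,uv)[0]))),1) for C,uv in L]
def proj(C,X):
    K,R,t=C; p=K@(R@np.asarray(X,float)+t); return p[:2]/p[2]
E
python3 - <<'E'
from h import *
np.set_printoptions(precision=1,suppress=True)
import station; print([n for n in dir(station) if not n.startswith('_')], getattr(station,'grasp_offset',None))
T,S=cam("top"),cam("side")
for n in ["ball_bracket","coupler_grip","latch_pad","trailer","truck","latch"]:
    for c in ["top","side"]:
        try:
            r=spot_in(n,c); print(n,c,[(np.round(q["extent"],1).tolist(),round(q["score"],2)) for q in r[:3]])
        except Exception as e: print(n,c,repr(e))
print("ball",tri([(T,(334,217)),(S,(290.5,244))]),onz(T,(334,217),60))
print("pad",tri([(T,(416,186)),(S,(306.5,183.5))]),onz(T,(416,186),91))
print("coup",tri([(T,(383,201)),(S,(302,212))]),onz(T,(383,201),70))
E
```

```text
['Unreachable', 'get_calibration', 'get_image', 'get_obs', 'goto', 'grasp_offset', 'grip', 'move_j', 'move_l', 'regions_of', 'sign_off', 'solve_ik', 'spot_in', 'wait'] 18.700000000000003
ball_bracket top []
ball_bracket side [([240.3, 351.6, 173.0, 224.7], 0.74)]
coupler_grip top [([457.8, 161.9, 188.9, 107.2], 0.67)]
coupler_grip side [([318.4, 173.6, 62.2, 113.2], 0.56)]
latch_pad top [([407.9, 189.8, 30.5, 24.4], 0.6)]
latch_pad side [([307.6, 188.6, 14.9, 21.7], 0.72)]
trailer top [([279.5, 149.2, 25.8, 35.9], 0.6)]
trailer side []
truck top [([230.9, 249.3, 219.7, 137.7], 0.9)]
truck side [([240.2, 352.0, 176.2, 224.8], 0.59)]
latch top [([408.0, 188.5, 24.3, 15.6], 0.7)]
latch side [([305.0, 192.0, 10.6, 24.2], 0.75), ([317.4, 173.8, 60.6, 115.2], 0.43)]
ball (array([587. ,  88.4,  63.3]), [0.2, 0.2]) [587.7  88.5  60. ]
pad (array([644.7, -70.5,  85. ]), [0.2, 0.2]) [643.3 -69.6  91. ]
coup (array([619.4,  -8.8,  58.6]), [0.3, 0.3]) [617.7  -7.6  70. ]
```

Run:
```python
from h import *
goto([612,10,230],[180,0,23]); 
for i,(p) in enumerate([[612,10,230],[590,60,230]]):
    if i: goto(p,[180,0,23])
    wait(0.4); o=get_obs(); im=get_image("wrist"); cv2.imwrite(f"pics/w1_{i}.png",im[:,:,::-1]); np.save(f"w1_{i}.npy",np.r_[o["tcp_pos"],o["ee_rot"]])
    print(o["t"],o["tcp_pos"],o["ee_rot"],o["wrist_force"])
    for n in ["coupler_grip","latch_pad","socket_mouth","glue_bottle"]:
        r=spot_in(n,"wrist"); print(n,[(np.round(q["extent"],1).tolist(),round(q["score"],2)) for q in r[:2]])
```

```text
3.55 [612.01173399   9.78729622 230.00117318] [1.79999800e+02 2.25497094e-04 2.29798309e+01] [-0.39864022  0.62982127  1.26010935]
coupler_grip []
latch_pad [([324.6, 299.7, 29.1, 70.2], 0.96)]
socket_mouth [([322.0, 309.6, 132.0, 217.9], 0.84)]
glue_bottle [([568.5, 53.9, 141.3, 86.2], 0.94)]
4.5333 [590.24818365  59.34891624 229.95289766] [1.79994469e+02 2.61717446e-03 2.29452404e+01] [ 0.30367989 -0.40026386 -0.34481851]
coupler_grip [([324.0, 335.0, 51.2, 168.2], 0.85), ([147.9, 14.2, 28.5, 24.3], 0.32)]
latch_pad [([323.5, 357.1, 27.0, 69.0], 0.67)]
socket_mouth [([323.0, 337.9, 46.8, 166.6], 0.73)]
glue_bottle [([566.2, 127.9, 145.0, 65.2], 0.78), ([553.6, 23.1, 94.7, 46.2], 0.49)]
```

View pics/w1_0.png

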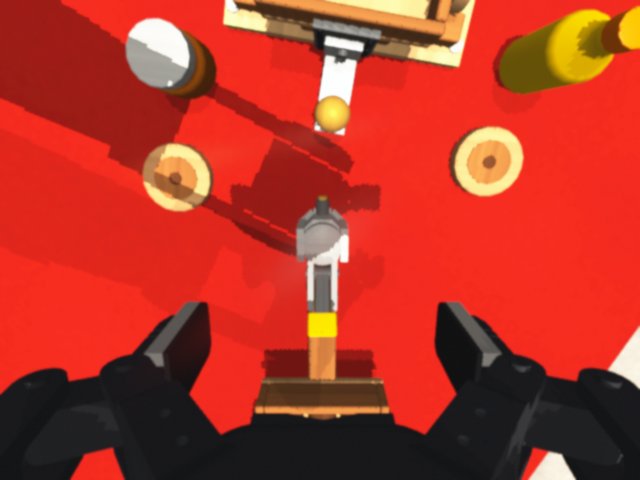

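View pics/w1_1.png

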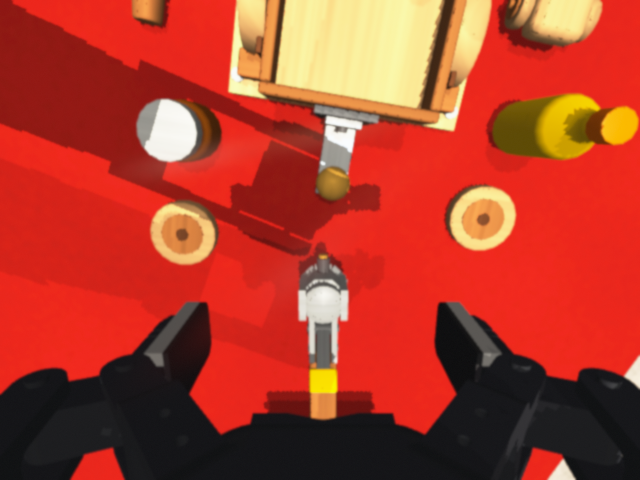

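Run:
```python
from h import *
np.set_printoptions(precision=1,suppress=True)
T,S=cam("top"),cam("side")
W=[]
for i in range(2):
    a=np.load(f"w1_{i}.npy"); W.append(cam("wrist",{"tcp_pos":a[:3],"ee_rot":a[3:]}))
    im=cv2.imread(f"pics/w1_{i}.png"); cv2.imwrite(f"pics/w1z_{i}.png",cv2.resize(im[80+60*i:360+60*i,250:410],None,fx=3.5,fy=3.5,interpolation=cv2.INTER_CUBIC)[:980])
    x=im[80+60*i:220+50*i,300:365]; 
    hsv=cv2.cvtColor(im,cv2.COLOR_BGR2HSV); m=((hsv[...,0]>14)&(hsv[...,0]<32)&(hsv[...,1]>90)).astype(np.uint8); m[:80+60*i]=0;m[150+60*i:]=0;m[:,:305]=0;m[:,365:]=0
    n,l,s,c=cv2.connectedComponentsWithStats(m); k=1+np.argmax(s[1:,4]); print(s[k],c[k])
B=[(W[0],(332.5,114)),(W[1],(333,183.5))]
print("ball w",tri(B),"all",tri(B+[(T,(334,217)),(S,(290.5,244))]))
P=[(W[0],(322,325)),(W[1],(323,381))]
print("pad w",tri(P),"all",tri(P+[(T,(416,186)),(S,(306.5,183.5))]))
for C,uv in P: print(onz(C,uv,91))
Q=[(W[0],(322,200)),(W[1],(323,258))]
print("boss",tri(Q))
for C,uv in Q: print(onz(C,uv,48))
for C,uv in B: print("ballz62",onz(C,uv,62))
```

```text
[315  96  35  36 957] [331.9 113.3]
[317 167  32  33 839] [332.4 182.8]
ball w (array([587. ,  89.6,  62.1]), [0.1, 0.1]) all (array([586.8,  89.2,  64.1]), [0.3, 0.7, 0.7, 0.6])
pad w (array([645.2, -68.4,  89.3]), [0.1, 0.1]) all (array([645.5, -70.7,  84.9]), [0.6, 1.0, 1.0, 0.5])
[644.8 -67.5  91. ]
[644.8 -67.2  91. ]
boss (array([607.4,  20.8,  40.9]), [0.1, 0.1])
[606.8  21.9  48. ]
[606.6  23.   48. ]
ballz62 [587.   89.6  62. ]
ballz62 [587.1  89.7  62. ]
```

Run:
```python
import cv2
a=[cv2.resize(cv2.imread(f"pics/w1_{i}.png")[80+60*i:340+60*i,270:380],None,fx=2.3*1,fy=2.3,interpolation=cv2.INTER_CUBIC) for i in range(2)]
cv2.imwrite("pics/w1zz.png",cv2.hconcat(a))
```

```text
(no output)
```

View pics/w1zz.png

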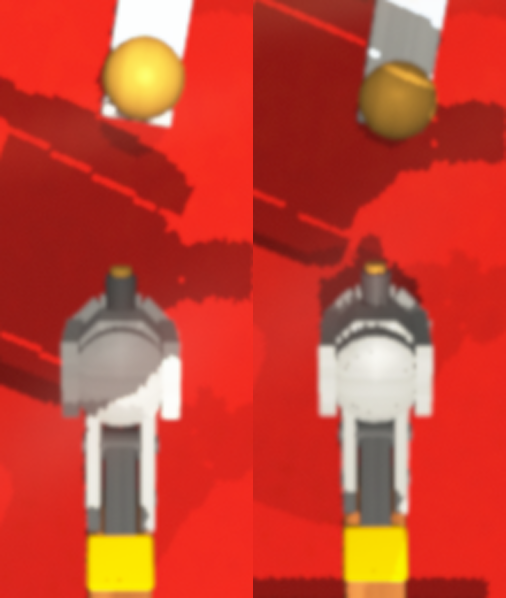

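Wrist triangulation puts the pieces here:
- **Trailer:** origin (620.6, -10.5), heading 112.9°. Pad to boss measures 97.7 mm against an expected 97.
- **Ball:** (587, 89.6), z about 62, which is within the stated 50 to 70.

I'll grip the coupler now.

Run:
```python
from h import *
np.set_printoptions(precision=2,suppress=True)
goto([620.6,-10.5,130],[180,0,22.9])
wait(0.3); o=get_obs(); print(o["wrist_force"],o["tcp_pos"])
move_l([620.6,-10.5,38.5],speed=100); wait(0.4); o=get_obs(); print(o["wrist_force"],o["tcp_pos"])
print(grip(30,70)); wait(0.5); o=get_obs(); print(o["t"],o["wrist_force"],o["tcp_pos"],o["moment"],o["grip_width"])
im=get_image("wrist"); cv2.imwrite("pics/w2.png",im[:,:,::-1])
im=get_image("side"); cv2.imwrite("pics/s2.png",cv2.resize(im[140:300,200:440,::-1],None,fx=3,fy=3))
```

```text
[-0.15  0.23 -0.48] [621.67  -9.67 132.13]
[-0.14  1.    0.49] [620.76 -10.5   38.83]
False
8.0917 [-2.31  0.23  3.87] [620.6  -10.5   38.68] [ 0.02  0.29 -0.24] 40.77624494438865
```

View pics/w2.png

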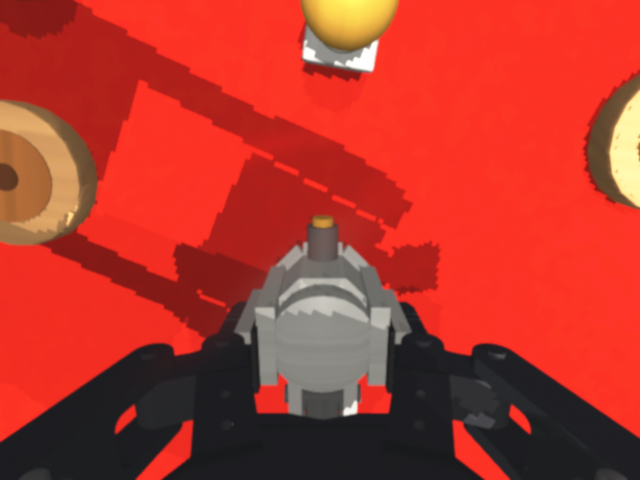

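View pics/s2.png

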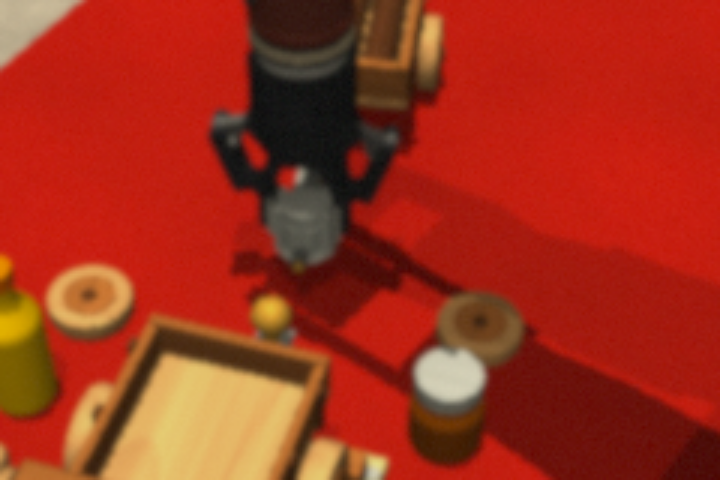

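```bash
cat >> h.py <<'E'
from scipy.optimize import brentq
DZ=-9.3
R0=Ro.from_euler("xyz",[180,0,-90],degrees=True)
def theta(pz): return brentq(lambda a:32+240*np.sin(a)+16*np.cos(a)-pz,-0.3,0.5)
def tool(p,psi,th=None):
    th=theta(p[2]) if th is None else th
    Rb=Ro.from_euler("z",psi,degrees=True)*Ro.from_euler("y",-th)
    tcp=np.asarray(p,float)+Rb.apply([0,0,DZ])
    return tcp.tolist(),(Rb*R0).as_euler("xyz",degrees=True).tolist()
def over(ball,psi,s):
    """trailer origin for ball lying s below origin on the tilted socket axis"""
    pz=brentq(lambda z:z-ball[2]-s*np.cos(theta(z)),30,140); th=theta(pz)
    h=np.array([np.cos(np.radians(psi)),np.sin(np.radians(psi)),0])
    return np.array(ball)+s*(-np.sin(th)*h+np.array([0,0,np.cos(th)]))
def st(tag=""):
    o=get_obs(); print(tag,"t%.1f"%o["t"],"tcp",np.round(o["tcp_pos"],1),"rpy",np.round(o["ee_rot"],1),"F",np.round(o["wrist_force"],1),"M",np.round(o["moment"],2),"g%.1f"%o["grip_width"]); return o
E
python3 - <<'E'
from h import *
ball=[587,89.6,62]; 
p0=np.array([620.6,-10.5,48])
pe=over(ball,111.5,42); print(pe,np.degrees(theta(pe[2])))
for k in (0.33,0.67,1):
    z=48+k*(pe[2]-48); move_l(*tool([620.6,-10.5,z],112.9),speed=50)
wait(0.3); st("lifted")
n=3
p1=np.array([620.6,-10.5,pe[2]])
for k in (0.33,0.6,):
    move_l(*tool(p1+k*(pe-p1),112.9-1.4*k),speed=60)
wait(0.4); st("60%")
cv2.imwrite("pics/w3.png",get_image("wrist")[:,:,::-1]); im=get_image("side"); cv2.imwrite("pics/s3.png",cv2.resize(im[140:300,200:440,::-1],None,fx=3,fy=3))
cv2.imwrite("pics/t3.png",get_image("top")[:,:,::-1])
E
```

```text
[590.54684023  80.5958215  102.86985067] 13.321698035323136
lifted t10.1 tcp [619.5  -8.3  93.5] rpy [-166.7    0.    22.9] F [-0.8 -0.  -2.4] M [-0.02 -0.15 -0.1 ] g41.1
60% t11.7 tcp [601.8  45.9  93.7] rpy [-166.7    0.    22. ] F [-2.  -0.9 -3.3] M [ 0.01  0.34 -0.38] g41.2
```

View pics/w3.png

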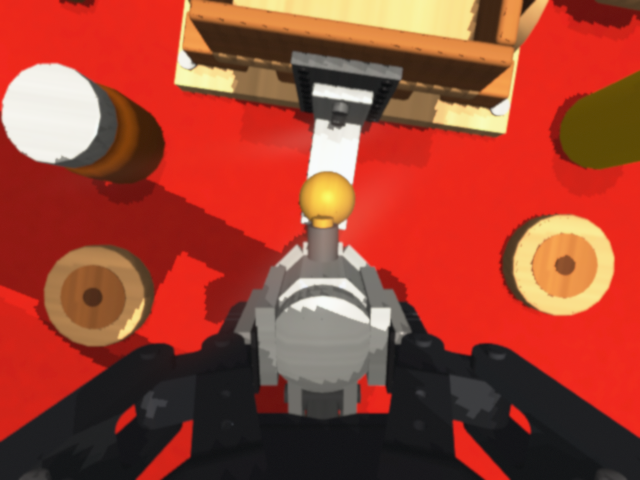

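View pics/s3.png

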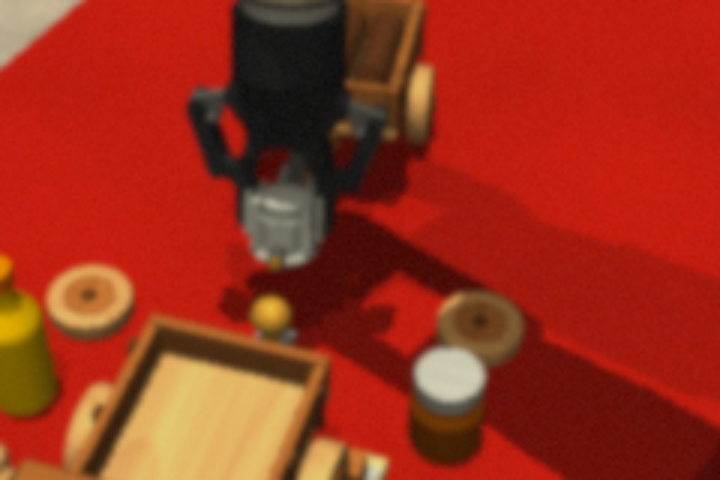

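View pics/t3.png

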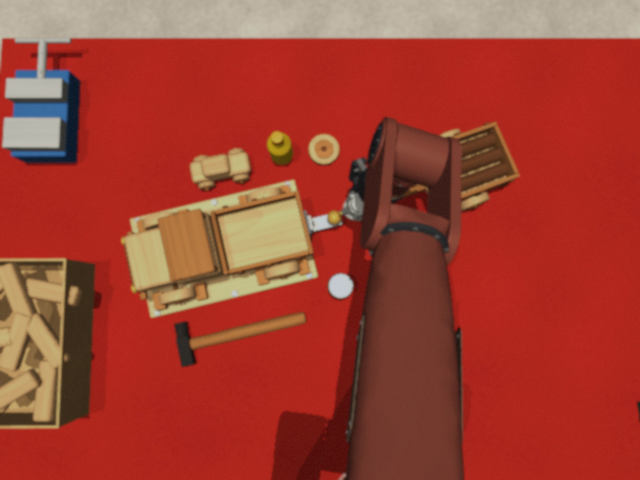

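Run:
```python
from h import *
np.set_printoptions(precision=1,suppress=True)
T,S=cam("top"),cam("side"); W=[]
for i in range(2):
    a=np.load(f"w1_{i}.npy"); W.append(cam("wrist",{"tcp_pos":a[:3],"ee_rot":a[3:]}))
C=cam("wrist"); im=cv2.imread("pics/w3.png")
hsv=cv2.cvtColor(im,cv2.COLOR_BGR2HSV); m=((hsv[...,0]>14)&(hsv[...,0]<32)&(hsv[...,1]>90)).astype(np.uint8); m[:150]=0;m[250:]=0;m[:,:280]=0;m[:,380:]=0
ys,xs=np.where(m); print(xs.min(),xs.max(),ys.min(),ys.max())
r=(xs.max()-xs.min()+1)/2; uv=((xs.max()+xs.min())/2,ys.min()+r); print(uv,r)
L=[(W[0],(332.2,113.8)),(W[1],(332.7,183.3)),(C,uv)]
print(tri(L),tri(L+[(T,(334,217)),(S,(290.5,244))]))
for z in (60,62,64,66): print(z,[onz(c,u,z)[:2] for c,u in L])
# range from diameter
o,d=ray(C,uv); dist=378.3*14/r*np.linalg.norm([ (uv[0]-322.4)/378.3,(uv[1]-241.2)/378.3,1]); print("by size",o+d*dist)
```

```text
300 353 172 228
(np.float64(326.5), np.float64(199.0)) 27.0
(array([586.6,  89.8,  61.3]), [0.2, 0.2, 0.3]) (array([586.5,  89.4,  64.5]), [0.4, 0.8, 0.1, 1.0, 0.4])
60 [array([586.6,  90. ]), array([586.9,  89.7]), array([586.4,  89.6])]
62 [array([586.6,  89.9]), array([586.7,  89.9]), array([586.4,  89.5])]
64 [array([586.5,  89.8]), array([586.6,  90.1]), array([586.4,  89.4])]
66 [array([586.5,  89.7]), array([586.4,  90.3]), array([586.5,  89.2])]
by size [586.3  90.1  52.5]
```

Run:
```python
from h import *
ball=[586.6,89.8,62.5]
move_l(*tool(over(ball,111.5,42),111.5),speed=50); wait(0.5); st("above")
cv2.imwrite("pics/w4.png",get_image("wrist")[:,:,::-1]); im=get_image("side"); cv2.imwrite("pics/s4.png",cv2.resize(im[140:300,200:440,::-1],None,fx=3,fy=3))
for s in (36,32,28,26,24,22):
    move_l(*tool(over(ball,111.5,s),111.5),speed=40); wait(0.2); o=st(s)
    if o["wrist_force"][2]>1.5 or np.hypot(*o["wrist_force"][:2])>6: break
```

```text
above t13.3 tcp [589.6  82.6  94.3] rpy [-166.6   -0.    21.5] F [-1.4 -1.3 -3. ] M [ 0.06  0.21 -0.2 ] g40.9
36 t13.9 tcp [588.8  84.7  88.8] rpy [-168.    -0.    21.5] F [-1.2  0.1 -3.3] M [ 0.16  0.18 -0.07] g40.9
32 t14.3 tcp [588.3  85.8  84.9] rpy [-168.9   -0.    21.5] F [ 0.1  0.1 -3.9] M [ 0.13  0.06 -0.05] g41.1
28 t14.8 tcp [587.9  86.8  81. ] rpy [-169.8   -0.    21.5] F [-0.5  0.6 -2.8] M [ 0.15  0.04 -0.04] g41.1
26 t15.2 tcp [587.7  87.2  79. ] rpy [-170.3   -0.    21.5] F [-0.6  0.2 -3. ] M [ 0.16 -0.06  0.06] g41.0
24 t15.7 tcp [587.5  87.6  77.1] rpy [-170.8   -0.    21.5] F [ 0.8  0.7 -3.2] M [ 0.15 -0.03  0.01] g41.1
22 t16.1 tcp [587.3  88.   75.1] rpy [-171.3   -0.    21.5] F [ 0.6  0.6 -2.8] M [0.18 0.02 0.07] g40.8
```

View pics/w4.png

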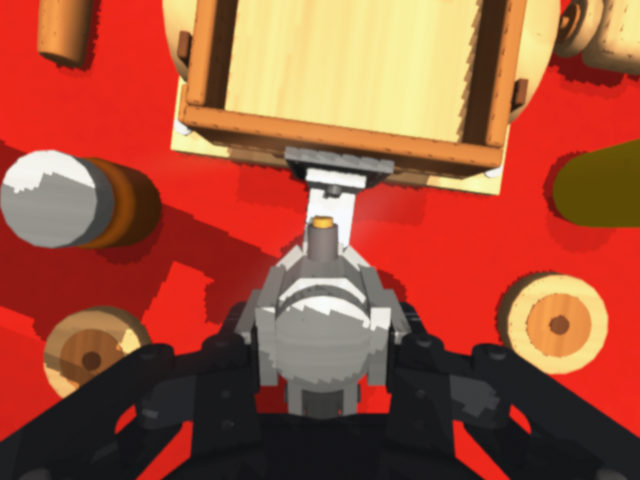

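The boss (322,222) covers the ball and lines up with the bracket. The hold load is about −3 N with no contact yet, so I'll keep going in small, force-guarded steps.

```bash
cat >> h.py <<'E'
def favg(n=5,dt=0.03):
    a=[]
    for _ in range(n): wait(dt); o=get_obs(); a.append(np.r_[o["wrist_force"],o["tcp_pos"]])
    return np.mean(a,0),o
E
python3 - <<'E'
from h import *
ball=[586.6,89.8,62.5]
for s in np.arange(21,8,-1.):
    tp=tool(over(ball,111.5,s),111.5); move_l(*tp,speed=25); f,o=favg(); print(s,"t%.1f"%o["t"],np.round(f,1),"cmd",np.round(tp[0],1),"g%.1f"%o["grip_width"])
    if f[2]>5 or np.hypot(*f[:2])>7: break
E
```

```text
21.0 t16.6 [ 2.000e-01  5.000e-01 -3.100e+00  5.873e+02  8.820e+01  7.410e+01] cmd [587.2  88.2  74.1] g41.1
20.0 t17.0 [ 3.000e-01  1.000e-01 -2.100e+00  5.872e+02  8.840e+01  7.310e+01] cmd [587.2  88.4  73.1] g41.3
19.0 t17.4 [ 3.000e-01 -0.000e+00 -3.300e+00  5.871e+02  8.860e+01  7.210e+01] cmd [587.1  88.5  72.1] g41.1
18.0 t17.8 [ 2.00e-01  5.00e-01 -2.50e+00  5.87e+02  8.87e+01  7.11e+01] cmd [587.   88.7  71.1] g41.3
17.0 t18.2 [ 3.00e-01  4.00e-01 -2.60e+00  5.87e+02  8.89e+01  7.01e+01] cmd [587.   88.9  70.1] g41.7
16.0 t18.6 [ 3.000e-01 -3.000e-01 -2.600e+00  5.869e+02  8.900e+01  6.920e+01] cmd [586.9  89.   69.1] g41.1
15.0 t19.1 [ 7.000e-01  3.000e-01 -2.700e+00  5.868e+02  8.920e+01  6.810e+01] cmd [586.9  89.1  68.2] g41.3
14.0 t19.5 [ 2.000e-01 -8.000e-01 -2.300e+00  5.868e+02  8.910e+01  6.710e+01] cmd [586.8  89.3  67.2] g41.2
13.0 t19.9 [  0.7  -2.4  -2.  586.8  89.1  66.1] cmd [586.8  89.4  66.2] g41.0
12.0 t20.3 [ -0.   -4.2  -1.4 586.8  89.1  65.2] cmd [586.7  89.5  65.2] g41.4
11.0 t20.7 [ 3.000e-01 -5.500e+00 -1.100e+00  5.868e+02  8.910e+01  6.420e+01] cmd [586.7  89.6  64.2] g41.1
10.0 t21.1 [ 3.000e-01 -5.600e+00 -1.500e+00  5.868e+02  8.900e+01  6.320e+01] cmd [586.6  89.7  63.2] g41.2
9.0 t21.6 [ 5.000e-01 -5.800e+00 -1.100e+00  5.868e+02  8.900e+01  6.230e+01] cmd [586.6  89.8  62.2] g41.1
```

Run:
```python
from h import *
ball=np.array([586.9,89.0,62.5])
for s in np.arange(9,-3,-1.):
    tp=tool(over(ball,111.5,s),111.5); move_l(*tp,speed=25); f,o=favg(); print(s,"t%.1f"%o["t"],np.round(f,1).tolist(),"cmd",np.round(tp[0],1),"M",np.round(o["moment"],2))
    if f[2]>4 or np.hypot(*f[:2])>8: break
    if np.hypot(*f[:2])>2: ball[:2]+=f[:2]*0.08
print(ball)
```

```text
9.0 t22.0 [-0.4, -4.4, -0.8, 586.8, 89.0, 62.2] cmd [586.9  89.   62.2] M [-0.43 -0.    0.22]
8.0 t22.4 [-0.5, -3.2, 1.0, 586.8, 89.0, 61.3] cmd [586.8  88.8  61.2] M [-0.22  0.21  0.25]
7.0 t22.8 [-0.7, 0.1, 0.5, 586.7, 89.1, 60.1] cmd [586.8  88.6  60.2] M [0.03 0.13 0.31]
6.0 t23.2 [0.0, 1.7, 0.0, 586.7, 89.1, 59.0] cmd [586.7  88.7  59.2] M [0.26 0.05 0.27]
5.0 t23.6 [0.1, 3.4, -1.4, 586.7, 89.1, 57.9] cmd [586.7  88.7  58.2] M [ 0.49 -0.07  0.32]
4.0 t24.1 [0.5, 3.4, -2.6, 586.7, 89.1, 56.9] cmd [586.7  89.   57.2] M [ 0.5  -0.21  0.31]
3.0 t24.5 [0.8, 2.0, -3.2, 586.7, 89.1, 56.0] cmd [586.7  89.4  56.2] M [ 0.33 -0.21  0.28]
2.0 t24.9 [0.5, -0.7, -3.0, 586.7, 89.1, 55.1] cmd [586.8  89.6  55.2] M [ 0.04 -0.17  0.21]
1.0 t25.3 [0.3, -2.1, -2.7, 586.8, 89.2, 54.2] cmd [586.7  89.6  54.2] M [-0.16 -0.17  0.19]
0.0 t25.7 [0.2, -2.0, -2.3, 586.8, 89.3, 53.2] cmd [586.8  89.5  53.2] M [-0.3  -0.08  0.21]
-1.0 t26.1 [0.3, -2.8, -2.4, 586.7, 89.4, 52.1] cmd [586.8  89.5  52.2] M [-0.34 -0.1   0.23]
-2.0 t26.6 [0.3, -1.9, -2.7, 586.7, 89.3, 51.2] cmd [586.8  89.3  51.2] M [-0.26 -0.09  0.14]
[586.99725963  88.70700672  62.5       ]
```

The plunger is past its peak (about 3 to 4 N) but there's no hard stop yet. I'll feel for home in fine steps.

Run:
```python
from h import *
ball=np.array([586.9,88.9,62.5])
for s in np.arange(-2.4,-16,-0.4):
    p=over(ball,111.5,s)
    tp=tool(p,111.5); move_l(*tp,speed=15); f,o=favg(5,0.03); print("%.1f"%s,"t%.1f"%o["t"],np.round(f,1).tolist(),"cmd",np.round(tp[0],1),"M",np.round(o["moment"],2))
    if f[2]>2.5 or np.hypot(*f[:2])>8: break
    if np.hypot(*f[:2])>2: ball[:2]+=f[:2]*0.04
np.save("ball.npy",np.r_[ball,s])
```

```text
-2.4 t27.0 [0.3, -2.6, -1.8, 586.7, 89.4, 50.9] cmd [586.7  89.4  50.8] M [-0.33  0.    0.2 ]
-2.8 t27.4 [-0.5, -2.4, 0.1, 586.8, 89.4, 50.6] cmd [586.7  89.3  50.4] M [-0.29  0.13  0.18]
-3.2 t27.8 [-1.8, -2.7, 3.5, 586.8, 89.3, 50.5] cmd [586.7  89.2  50. ] M [-0.16  0.35  0.16]
```

Run:
```python
from h import *
b=np.load("ball.npy"); ball=b[:3]; s=b[3]
for k in range(12):
    s-=0.2
    tp=tool(over(ball,111.5,s),111.5); move_l(*tp,speed=15); f,o=favg(4,0.03); print("%.1f"%s,"t%.1f"%o["t"],np.round(f,1).tolist(),"cmd",np.round(tp[0],1),"M",np.round(o["moment"],2))
    if f[2]>8.3 or np.hypot(*f[:2])>9: break
for i in range(3): f,o=favg(6,0.05); print("hold t%.1f"%o["t"],np.round(f,1).tolist())
im=get_image("side"); cv2.imwrite("pics/s5.png",cv2.resize(im[140:300,200:440,::-1],None,fx=3,fy=3))
cv2.imwrite("pics/w5.png",get_image("wrist")[:,:,::-1])
np.save("ball.npy",np.r_[ball,s])
```

```text
-3.4 t28.2 [-2.2, -2.6, 5.7, 586.8, 89.3, 50.4] cmd [586.7  89.2  49.8] M [-0.14  0.51  0.13]
-3.6 t28.6 [-2.8, -3.4, 6.0, 586.8, 89.3, 50.4] cmd [586.7  89.2  49.6] M [-0.04  0.59  0.22]
-3.8 t28.9 [-3.5, -3.3, 7.3, 586.9, 89.3, 50.3] cmd [586.7  89.2  49.4] M [-0.01  0.63  0.21]
-4.0 t29.3 [-3.5, -3.1, 7.7, 586.9, 89.3, 50.3] cmd [586.7  89.2  49.2] M [-0.04  0.7   0.23]
-4.2 t29.7 [-3.7, -3.6, 8.6, 586.9, 89.3, 50.3] cmd [586.7  89.2  49. ] M [0.09 0.73 0.2 ]
hold t30.0 [-3.6, -3.3, 9.0, 586.9, 89.3, 50.3]
hold t30.3 [-3.9, -3.4, 8.5, 586.9, 89.3, 50.3]
hold t30.6 [-3.9, -3.6, 8.8, 586.9, 89.3, 50.3]
```

View pics/w5.png

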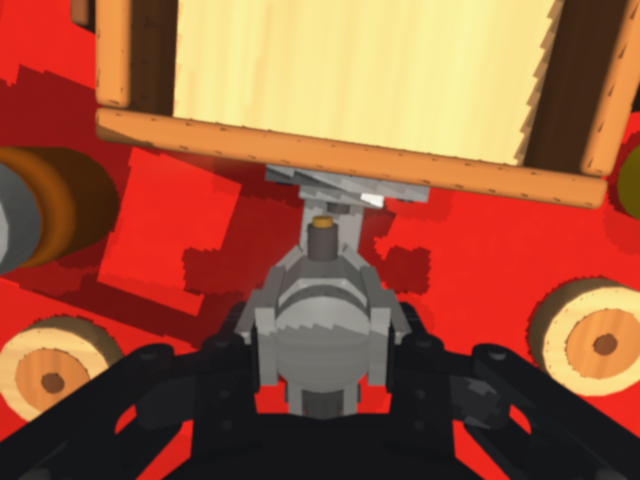

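View pics/s5.png

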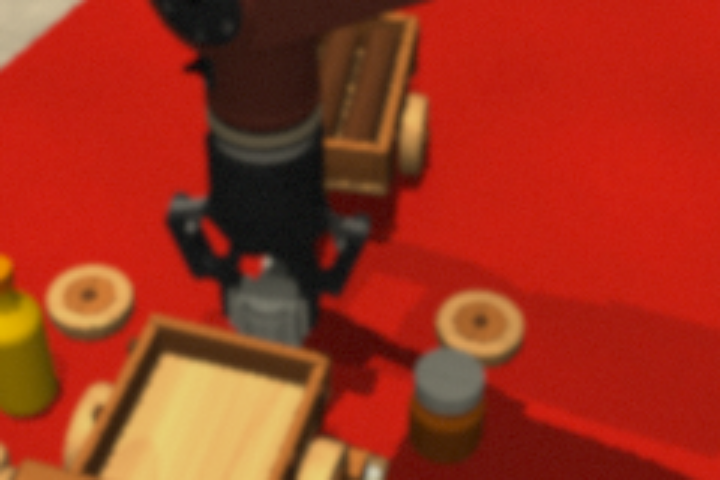

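It bears hard at origin z about 59.7, so the ball is at about 59.7, within the stated range. Home is roughly 18 mm below first plunger contact, as described. I'll firm it up slightly, hold, and then release.

Run:
```python
from h import *
b=np.load("ball.npy"); ball=b[:3]; s=b[3]
ball[:2]+=[-0.3,-0.2]
for k in range(8):
    tp=tool(over(ball,111.5,s),111.5); move_l(*tp,speed=15); f,o=favg(4,0.03); print("%.1f"%s,"t%.1f"%o["t"],np.round(f,1).tolist(),"cmd",np.round(tp[0],1),"M",np.round(o["moment"],2))
    if f[2]>10.5 or np.hypot(*f[:2])>9: break
    s-=0.2
for i in range(2): f,o=favg(6,0.05); print("hold t%.1f"%o["t"],np.round(f,1).tolist())
# unload, release
s0=s
for s in np.arange(s0+0.3,-2.9,0.3):
    move_l(*tool(over(ball,111.5,s),111.5),speed=15)
f,o=favg(4,0.03); print("unload",np.round(f,1).tolist())
grip(58); wait(0.4); o=st("open")
move_l((o["tcp_pos"]+[0,0,70]).tolist(),o["ee_rot"].tolist(),speed=80)
h=np.array([np.cos(np.radians(111.5)),np.sin(np.radians(111.5)),0])
goto((np.array([586.8,89.3,190])-20*h).tolist(),[180,0,21.5]); wait(0.4); o=st()
C=cam("wrist",o); cv2.imwrite("pics/w6.png",get_image("wrist")[:,:,::-1])
cv2.imwrite("pics/s6.png",cv2.resize(get_image("side")[140:300,200:440,::-1],None,fx=3,fy=3))
np.save("w6.npy",np.r_[o["tcp_pos"],o["ee_rot"]])
print(spot_in("latch_pad","wrist")[:2])
P=np.array([586.8,89.3,59.7]); th=theta(59.7); Rb=Ro.from_euler("z",111.5,degrees=True)*Ro.from_euler("y",-th)
for n,v in (("padup",[-62,0,43]),("boss",[35,0,0]),("crowntop",[0,0,26])): print(n,P+Rb.apply(v),proj(C,P+Rb.apply(v)))
```

```text
-4.2 t31.1 [-2.7, -2.5, 7.6, 586.9, 89.2, 50.3] cmd [586.4  89.   49. ] M [0.09 0.76 0.21]
-4.4 t31.5 [-3.7, -3.4, 8.5, 586.9, 89.2, 50.2] cmd [586.4  89.   48.8] M [0.16 0.85 0.22]
-4.6 t31.9 [-3.6, -3.1, 9.9, 586.9, 89.2, 50.2] cmd [586.4  89.   48.6] M [0.15 0.87 0.19]
-4.8 t32.2 [-4.1, -3.7, 10.6, 586.9, 89.2, 50.2] cmd [586.4  89.   48.4] M [0.24 0.92 0.19]
hold t32.5 [-3.8, -3.2, 10.4, 586.9, 89.2, 50.2]
hold t32.9 [-3.4, -3.4, 10.4, 586.9, 89.2, 50.2]
unload [0.4, -0.1, 3.7, 586.8, 89.3, 50.3]
open t35.2 tcp [586.4  89.   50.2] rpy [-177.2    0.    21.5] F [-0.   0.5 -0.2] M [-0.08  0.01  0.04] g57.9
 t37.0 tcp [593.4  70.7 188.7] rpy [-1.80e+02  1.00e-01  2.15e+01] F [-0.1 -0.1 -1.4] M [ 0.03 -0.05 -0.03] g58.5
[{'extent': [324.8, 276.6, 36.8, 90.2], 'score': 0.74}]
padup [610.26550179  29.72935326  99.62127593] [323.23858271 307.96290237]
boss [573.98775869 121.82576944  61.40903337] [323.38236139 154.31347119]
crowntop [587.2652981   88.11877196  85.66898531] [323.35090823 212.12967134]
```

View pics/w6.png

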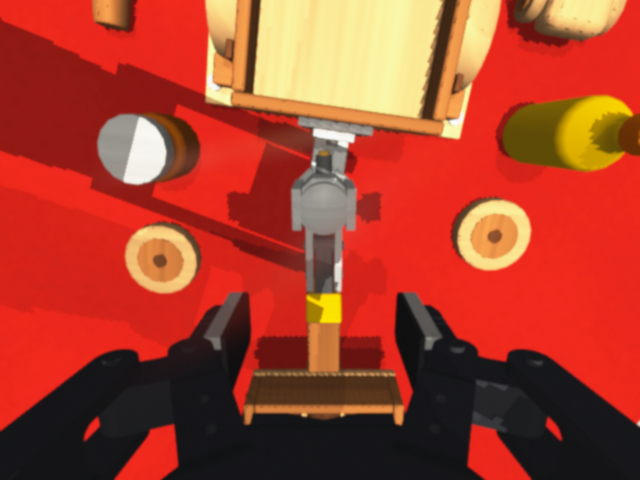

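View pics/s6.png

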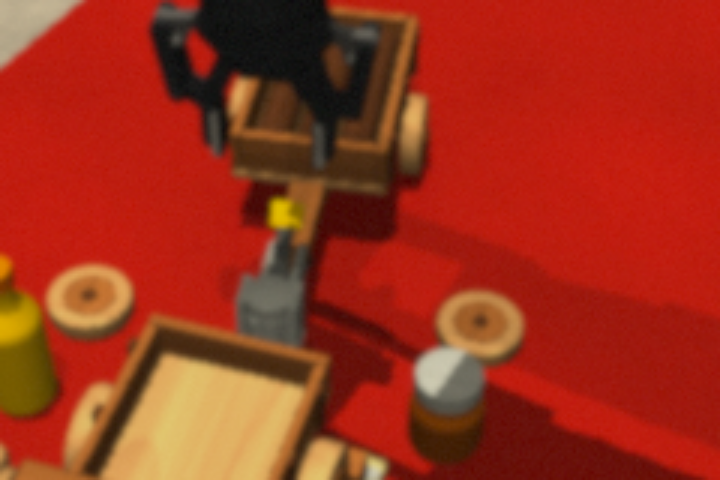

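Step one looks good. The pad (324,307) and boss (323,154) sit within a pixel or two of where a home pose predicts, and the lever is up. Now I'll push the lever down along its arc with closed fingers.

```bash
cat >> h.py <<'E'
P=np.array([586.8,89.3,59.7]); RB=Ro.from_euler("z",111.5,degrees=True)*Ro.from_euler("y",-theta(59.7))
RT=(RB*R0).as_euler("xyz",degrees=True).tolist()
def tp(a,dz=0):
    r=46.6; an=np.radians(48.5)-a; return (P+RB.apply([-31-r*np.cos(an),0,8+r*np.sin(an)+dz])).tolist()
E
python3 - <<'E'
from h import *
grip(0,40); st("shut")
goto(tp(0,60),RT); wait(.2); st()
move_l(tp(0,9),RT,speed=80); f,o=favg(5,.03); base=f[2]; st("pre")
for a in np.arange(0,0.75,0.1):
    move_l(tp(a,1),RT,speed=40); f,o=favg(3,.03); print("%.2f"%a,"t%.1f"%o["t"],np.round(f,1).tolist(),np.round(tp(a,1),1))
    if f[2]-base>12 or np.hypot(*f[:2])>12: print("STOP");break
E
```

```text
shut t37.7 tcp [594.1  70.7 190. ] rpy [180.   -0.   21.5] F [ 0.4  0.6 -0.6] M [-0.01 -0.03  0.02] g-0.1
 t38.3 tcp [611.6  27.9 160.3] rpy [-1.772e+02 -1.000e-01  2.160e+01] F [ 0.3  1.2 -0.8] M [-0.06  0.01  0.02] g-0.0
pre t39.2 tcp [611.1  29.3 109.4] rpy [-1.772e+02 -1.000e-01  2.150e+01] F [-0.1 -0.3 -0. ] M [0.05 0.01 0.04] g0.1
0.00 t39.7 [2.3, -2.4, 3.8, 611.5, 29.3, 101.5] [610.2  29.8 100.5]
0.10 t40.0 [0.9, 0.5, 2.5, 611.0, 27.4, 96.9] [611.4  26.9  97.1]
0.20 t40.4 [-0.5, -0.1, 0.6, 611.1, 24.5, 92.2] [612.4  24.2  93.4]
0.30 t40.8 [0.1, 0.2, -0.6, 613.0, 21.8, 89.0] [613.3  22.   89.4]
0.40 t41.1 [-0.2, 0.2, 0.5, 613.9, 19.9, 85.0] [614.1  20.1  85.2]
0.50 t41.5 [0.2, -0.1, 0.1, 614.5, 18.5, 80.5] [614.6  18.6  80.8]
0.60 t41.9 [0.2, 0.4, -0.1, 614.8, 17.5, 76.0] [615.1  17.6  76.3]
0.70 t42.2 [0.2, 0.1, -0.3, 615.0, 16.9, 71.4] [615.3  16.9  71.7]
```

Run:
```python
from h import *
cv2.imwrite("pics/w7.png",get_image("wrist")[:,:,::-1])
cv2.imwrite("pics/s7.png",cv2.resize(get_image("side")[140:300,200:440,::-1],None,fx=3,fy=3))
```

```text
(no output)
```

View pics/w7.png

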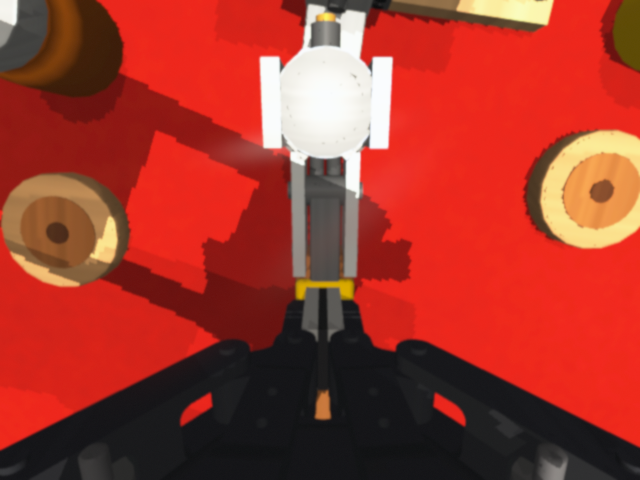

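View pics/s7.png

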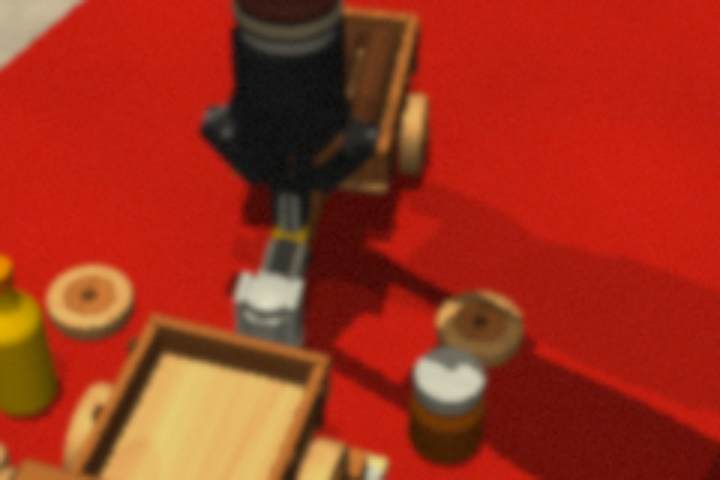

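The fingers sit on the yellow pad (325,288) and the lever lies low along the tongue. I'll press it onto its stop.

Run:
```python
from h import *
for d in np.arange(0.5,-5,-0.5):
    move_l(tp(0.71,d),RT,speed=15); f,o=favg(4,.03); print("%.1f"%d,"t%.1f"%o["t"],np.round(f,1).tolist())
    if f[2]>6.5 or np.hypot(*f[:2])>10: break
wait(.2)
move_l(tp(0.7,15),RT,speed=60); move_l(tp(0.7,110),RT,speed=120); 
h=RB.apply([1,0,0]); h[2]=0
goto((P+[0,0,150]-10*h).tolist(),[180,0,21.5]); wait(.4); o=st()
C=cam("wrist",o); cv2.imwrite("pics/w8.png",get_image("wrist")[:,:,::-1])
cv2.imwrite("pics/s8.png",cv2.resize(get_image("side")[140:300,200:440,::-1],None,fx=3,fy=3))
for n,v in (("padup",[-62,0,43]),("paddown",[-77,0,14.5]),("boss",[35,0,0])): print(n,proj(C,P+RB.apply(v)))
```

```text
0.5 t42.7 [-0.5, 0.6, 0.4, 615.3, 16.9, 70.8]
0.0 t43.1 [-0.7, -0.9, 1.9, 615.3, 16.9, 70.4]
-0.5 t43.5 [-2.1, -0.7, 4.9, 615.4, 16.9, 70.3]
-1.0 t43.9 [-3.1, -0.3, 6.5, 615.5, 16.9, 70.1]
-1.5 t44.3 [-3.1, -0.5, 8.5, 615.5, 16.9, 70.0]
 t46.7 tcp [590.5  79.2 209.1] rpy [-1.80e+02  1.00e-01  2.14e+01] F [0.2 0.  0.4] M [ 0.01 -0.02  0.02] g-0.0
padup [322.64373569 306.78116552]
paddown [322.62675584 306.33288668]
boss [322.55945126 164.95942473]
```

View pics/w8.png

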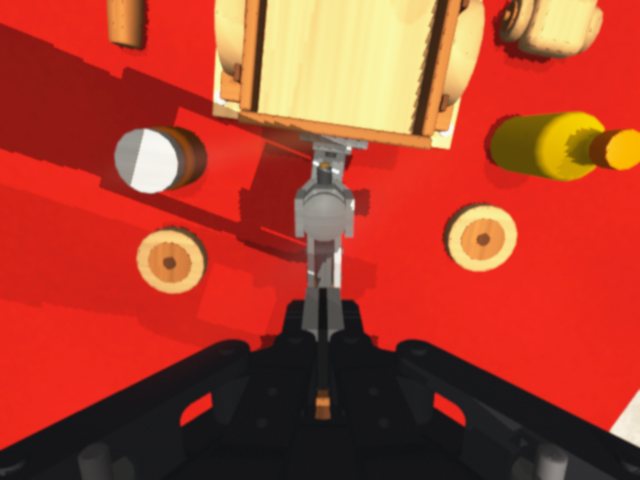

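View pics/s8.png

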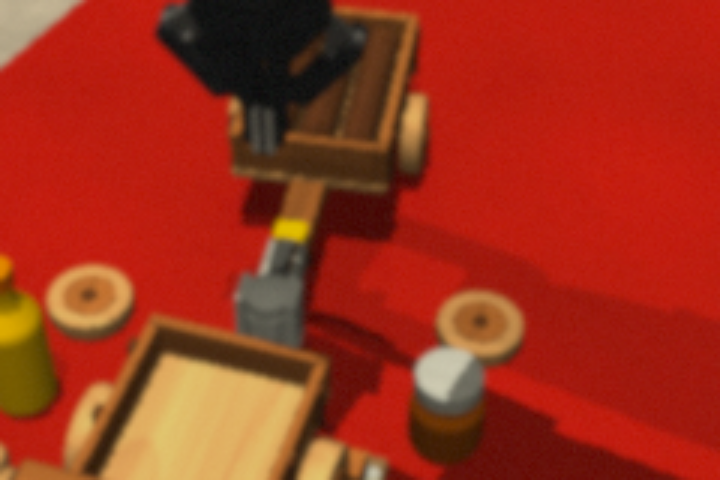

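Run:
```python
from h import *
S=cam("side")
for n,v in (("up",[-62,0,43]),("down",[-77,0,14.5])): print(n,proj(S,P+RB.apply(v)),"seen 296.7,216.5")
goto([600,40,280],[180,0,21.5]); wait(.5)
im=get_image("top"); cv2.imwrite("pics/t9.png",im[:,:,::-1]); im=get_image("wrist"); cv2.imwrite("pics/w9.png",im[:,:,::-1]); st()
```

```text
up [295.61226741 210.70976378] seen 296.7,216.5
down [297.13633523 215.94499419] seen 296.7,216.5
 t47.8 tcp [599.9  40.1 279.8] rpy [-180.     0.    21.5] F [ 0.4  0.2 -0. ] M [ 0.   -0.01  0.01] g0.2
```

View pics/w9.png

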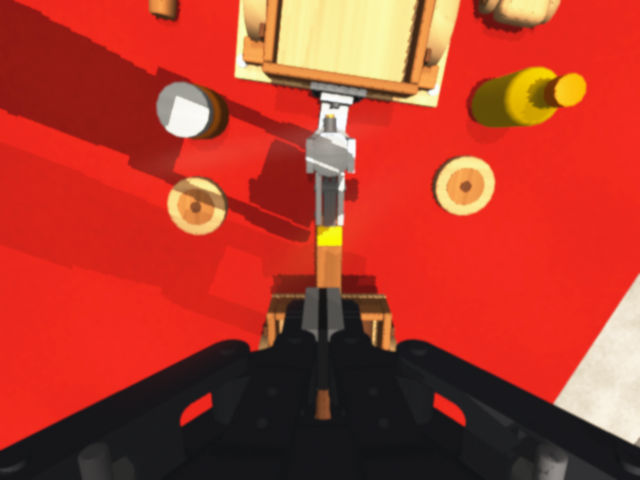

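The trailer is coupled and upright, and the pad (329,236) is down on the tongue. The arm is clear and the other things stand where they were, so I'm handing in.

```bash
python3 -c "
from station import *
sign_off()"
```

```text
the job is handed in; nothing more can be done
```

The trailer is hitched to the truck with the latch lever fully down, and I handed the job in at about 48 s of the 72 s. `sign_off()` gives no verdict, so the checks below are my own.

**Pressing home:** I gripped the coupler, lifted and rolled the trailer forward, and lowered the socket over the ball past the spring. It met a hard stop with the ball's centre at about 59.7 mm. I held it there, lever up, for over 0.6 s at about 10.5 N on the wrist. With the trailer's own tongue weight, that makes an estimated 13 to 16 N on the ball. The force on the crown can't be read directly, so that figure is inferred.

**Latching:** I let go and pushed the lever down its arc until it stopped at about 8.5 N. The fingertips ended at 70.0 mm, against about 70.4 mm calculated for fully down. A lever jammed at about 0.5 rad would have stopped near 80 mm.

**Last checks:**
- In the side view the pad is within 1 px of its predicted "down" position and about 6 px from "up".
- After release, the pad and boss appeared within a pixel or two of where a home pose puts them.
- The trailer stands on its wheels, pitched about 3°. The arm is clear, and the wheels, jar and bottle look undisturbed; I did not measure the other things or check the mallet and car closely.

**Disagreements:**
- The cameras put the ball's centre at 61 to 64.5 mm, against 59.7 mm by feel. I trusted the feel.
- There was up to about 5 N of sideways force while pressing, which fell to nearly zero when I eased off.

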